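# Draw down the gouge cupboard's flap with the hook pole

### The arm

A 6-joint arm with a two-finger parallel gripper is mounted at the origin on the work surface. World frame = base frame: x ahead of the robot, y to its left, z up, the work surface at z = 0. Lengths are in m, angles in rad, forces in N, time in s.
With the tool pointing down it reaches from about 0.25 to 0.725 m from the base axis. Payload 4 kg.
Tool frame: the origin (TCP) lies on the centre line of the jaws, within the pads' length; the fingertips stand 8 mm ahead of it and the grasp point (between the pads) lies 11 mm behind it; z points along the fingers, y is the line along which they close (so a half turn about z gives the same grasp; the last joint's range is limited). The gripper opens to 85 mm and grips with 20 to 120 N. Pads are 22 mm wide; open, the fingers measure 114 mm over their backs; the gripper's body (76 mm by 85 mm) begins 54 mm behind the grasp point. The pads swing forward as they close: fully open they stand 13 mm farther back than shut.
Start: joints at [1.247, 0.241, 0.005, 1.335, 0, 1.571], TCP at [0.159, 0.474, 0.239] pointing down, gripper open.
Joint ranges: [-2.72, 2.72], [-1.05, 1.87], [-1.09, 1.28], [-1.99, 2.15], [-1.42, 1.44], [-3.14, 3.14]. Speed limits (rad/s): [2.79, 2.79, 3.14, 3.14, 3.14, 3.14].

### API

Orientations are given as a unit quaternion [w, x, y, z].
In Python, from station import manip gives the robot as it stands.
- The arm moves only by the tool move_arm, never from a script. Its argument "rows" is a list of rows, each a list of 6 numbers: the shift along the tool's x, y, z in cm, then the turn, a rotation vector about the tool's x, y, z in degrees. In form: [[x, y, z, wx, wy, wz], ...]. A call has 1 to 10 rows; each row shifts and turns the commanded pose from where the row before left it, along the tool's axes as they then stand; what a row does not reach is not made up. A row lasts 1/8 s, in which the tool goes at most 62.5 mm and 10.7 degrees, less where a joint would pass 70% of its speed; a pose out of reach is approached as far as the arm can. A call is refused whole if a number of a shift passes 6.25 or a number of a turn 10.7, either way. A call with a gripper value outside its range is refused whole. "gripper" is the opening, from 0 (shut) to 1 (fully open), set as the call begins (left out, the last holds). The fingers move at their own pace and stop on an object; "newtons" is the grip in N (left out, the last holds). Time passes only in rows, so rows that do not move let the fingers close. It gives the time, the measured TCP pose, the force, the opening and the grip force at its end, in the units of the state.
- manip.read_state(): the state, without advancing time (a new reading comes with each control period).
- manip.camera(name): name is "side" or "top" or "wrist"; returns a dict with "color" (480x640x3 uint8, blue, green, red), "mtx" (3x3 intrinsics, pixels), "rvec" (rotation vector, rad) and "tvec" (3), from world to camera coordinates, as OpenCV has them; the wrist camera has in their place "hand_eye" (4x4, takes a point from camera to tool coordinates, whose origin is the TCP and whose axes are the flange's). Camera axes: x right, y down, z forward; pixel columns grow to the right and rows downward; lengths in m; the calibration is good to about 2 mm. The wrist camera is an equidistant fisheye: a pixel r from the principal point sees the ray r / f radians off the axis. A picture is of the moment at which its call begins: read the wrist's pose just before it. There is no depth.
- manip.finish_job(): hands the job in; it is judged then, once.
The state is a dict: "time_s": time; "joints": joint angles; "dq": joint speeds; "tau": joint torques, N m; "tool_pos": TCP position; "ee_rot": TCP orientation; "contact_force": force on the tool from outside, world axes, zero at the start; "torque": the same for the moment, N m; "grip_width": finger opening in m; "grasp_force": force on a finger pad.
Only numpy, scipy, OpenCV 4.12 (cv2) and the standard library are available. Lean on these libraries where they do the work, as an engineer would, in place of code of your own. Each camera call takes 0.05 s, during which the arm holds its last target. There are 200 camera calls.

### The job

Take the hook pole from its wooden rests, hook its pin through the steel eye high on the gouge cupboard's flap, and draw the flap all the way down to its stop with the hook. The eye is screwed only into thin board, so feel for it and never push or pull it hard, and do not slam the flap or touch it with the hand; then unhook the pole, leaving the flap down, and lay the pole back in its rests, leaving the other things alone.

Things in the scene. Friction and masses are not known exactly. Their poses are not given: they have to be found in the camera images.
- pole_grip (a point): Hook pole, lying level: dark wooden handle (pole's x -120 to +60 mm, 24 wide in y, 30 tall in z), then a straight 9 mm steel shaft to x = 180, where a 6 mm pin turns off square and level along -y to its flat tip, 43 mm from the shaft's axis. This point: mid-section of the handle, near the centre of mass (200 g +-30%); grip it here across the 24 mm. Axes: x to the hook, z up. Starts 62 mm above the bench.
- hook (a point): Point on the hook pin's axis, half-way along its free length: at (180, -22, 0) mm from pole_grip in the pole's axes, which it shares.
- cradle (a point): Where pole_grip lies when the pole is home in its rests: x along them to the hook end, z up, 62 mm above the bench. Two fixed wooden uprights, 14 mm thick, stand under the handle at x = -90 and +48 mm; their notch floors are 15 mm below this point, the cheeks leave about 5 mm each side of the handle, widen upward and end about 8 mm above this point. Plywood base 70 mm wide.
- flap (a joint): Flap angle, rad: 0 shut and upright, 1.5 fully down on its stop, outside face underneath. Starts between 0 and 0.12. A stiff friction hinge keeps it where it is left: some 1 to 5 N at the eye move it, all the way, either way. The eye bears at most 25 N.
- flap_hinge (a point): Middle of the hinge line, at the flap's lower edge on the cupboard's front, about 158 mm above the bench. Flap's axes, turning with it: x into the cupboard when shut, y along the hinge, z from the hinge up the flap when shut. Opening turns z towards -x of the shut pose: the top comes out and down.
- flap_c (a point): Centre of the flap, a pale board 290 mm wide, 166 high, 12 thick, covering the upper front of a brown cupboard 345 mm high, 320 wide, 180 deep, whose drawers below the hinge stand out 22 mm with their knobs. At (-6, 0, 83) mm in flap_hinge's axes.
- eye_nominal (a point): Where the eye was meant to be, at (-30, 0, 106) mm in flap_hinge's axes; moves with the flap. The real eye, screwed on by hand and firm, has its centre anywhere up to 20 mm higher or lower along the flap (z), true to 1 mm in x and y. Flat steel ring 6 mm thick, hole 13 mm, 25 over all, on a 26 by 30 mm plate; the hole's axis is the flap's y, so the pin goes in sideways and turns freely in it.
- mallet_c (a point): Carver's round wooden mallet standing on its head, 112 mm across, 214 tall; point half-way up. Leave alone.
- tin_c (a point): Oil tin, 50 by 90 by 160 mm, standing; point half-way up. Leave alone.
- dish_c (a point): Small turned wooden bowl, 120 mm across, 40 tall; point half-way up. Leave alone.
Things that resemble listed ones, but are neither listed nor needed, are in the scene too. What is shaped like the part that bears cradle but green is not meant.

How it is judged:
By the outcome, as a careful person would: the job done as asked, in the order asked, and still so for the second after the job is handed in, with the robot touching nothing.
It also fails if it takes over 72 s, if anything falls off the work surface, if the arm or the gripper's body presses on something with over 40 N, if the wrist force passes 120 N, or if a joint passes its speed limit or range.

## Working session

There is one attempt and no reset: what is moved stays moved. The work goes in short steps, Python scripts to look and compute and a tool call to move; the robot and the scene stay as the last step left them, time stands still between calls to the robot, and variables do not carry over. Pictures are saved under pics/ and viewed, at most 10 in all, crops included, and the job is handed in when it is done.

Besides the shell and the picture viewer there is one more tool, called after "Emit:" by a JSON object that holds its "method" and its "body", one argument or row to a line. move_arm: Moves the arm, as the interface text tells. Its arguments: {"type":"object","properties":{"rows":{"type":"array","items":{"type":"array","items":{"type":"number"}}},"gripper":{"type":"number"},"newtons":{"type":"number"}},"required":["rows"]}

```bash
ls; mkdir -p pics
python3 - <<'E'
from station import manip
import cv2,numpy as np
s=manip.read_state();print(s)
for n in("side","top","wrist"):
    c=manip.camera(n);cv2.imwrite(f"pics/{n}0.png",c["color"]);np.savez(f"pics/{n}0.npz",**c)
    print(n,{k:np.round(v,4).tolist() for k,v in c.items() if k!="color"})
E
```

```text
pics
{'time_s': 0.0, 'joints': array([1.24698395e+00, 2.41425244e-01, 3.73562015e-03, 1.33522493e+00,
       8.16031781e-06, 1.57082848e+00]), 'dq': array([ 2.63265211e-04,  6.33128620e-05, -1.47273800e-03,  5.53253582e-04,
       -2.07820394e-03, -6.40136940e-04]), 'tau': array([-4.98429272e-04, -3.72320259e+01,  2.52406400e+01,  1.70990301e-02,
       -1.28187949e-04, -1.37556643e-06]), 'tool_pos': array([0.15889195, 0.47342749, 0.23841118]), 'ee_rot': array([-1.74738931e-04,  1.61215537e-01,  9.86918654e-01, -1.04460783e-03]), 'contact_force': array([-0.63941867,  0.504454  ,  0.52030603]), 'torque': array([ 0.03697594, -0.04837392,  0.02448871]), 'grasp_force': 0.0, 'grip_width': 0.08496715179850232}
side {'mtx': [[524.7036, 0.0, 324.1424], [0.0, 524.7036, 232.0612], [0.0, 0.0, 1.0]], 'rvec': [2.3709, -0.6348, 0.2332], 'tvec': [-0.508, 0.2599, 1.2669]}
top {'mtx': [[607.7689, 0.0, 320.7999], [0.0, 607.7689, 243.7668], [0.0, 0.0, 1.0]], 'rvec': [2.1346, -2.1176, 0.1506], 'tvec': [-0.055, 0.552, 1.7259]}
wrist {'mtx': [[371.6483, 0.0, 326.1412], [0.0, 371.6483, 229.7441], [0.0, 0.0, 1.0]], 'hand_eye': [[0.0007, -0.9569, -0.2904, 0.0747], [1.0, 0.0006, 0.0004, 0.0008], [-0.0002, -0.2904, 0.9569, -0.1329], [0.0, 0.0, 0.0, 1.0]]}
```

View pics/side0.png

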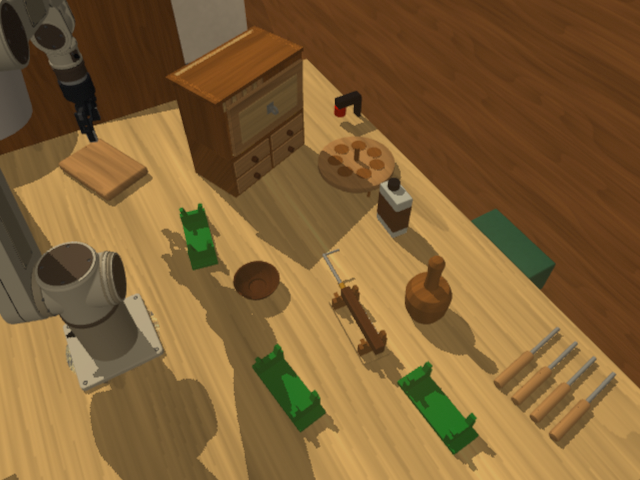

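View pics/top0.png

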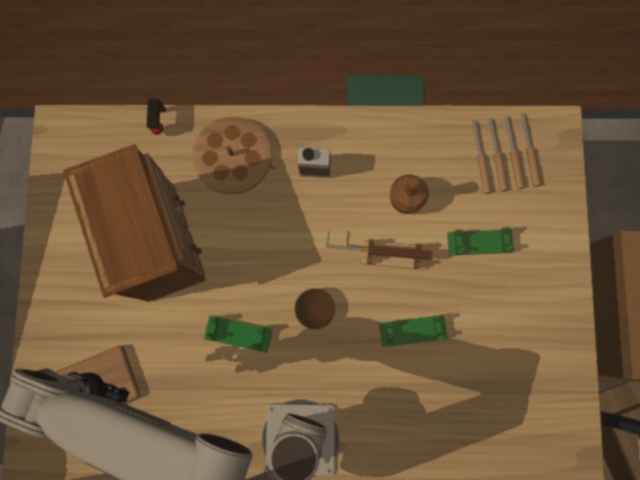

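The side view shows the cupboard at (240,110) with the flap and eye plate near (271,107). The pole in its brown rests is at (360,315), with its hook at (328,258). In the top view the pole handle is at (400,252) and the hook at (328,240).

Candidates for the rests, by top-view pixel: brown (400,252), which carries the pole, and green at (480,242), (413,331) and (238,334). The gouges at (485–530,150) resemble the pole but aren't it. I choose the brown rests and will check them in a close crop.

Run:
```python
import cv2,numpy as np
t=cv2.imread("pics/top0.png");s=cv2.imread("pics/side0.png")
a=cv2.resize(t[220:280,315:445],(800,369),interpolation=cv2.INTER_CUBIC)
cv2.imwrite("pics/c1.png",a)
b=cv2.resize(s[60:200,220:320],(428,600),interpolation=cv2.INTER_CUBIC)
c=cv2.resize(s[240:360,315:395],(372,600),interpolation=cv2.INTER_CUBIC)
cv2.imwrite("pics/c2.png",np.hstack([b,c])[:, :800])
```

```text
(no output)
```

View pics/c1.png

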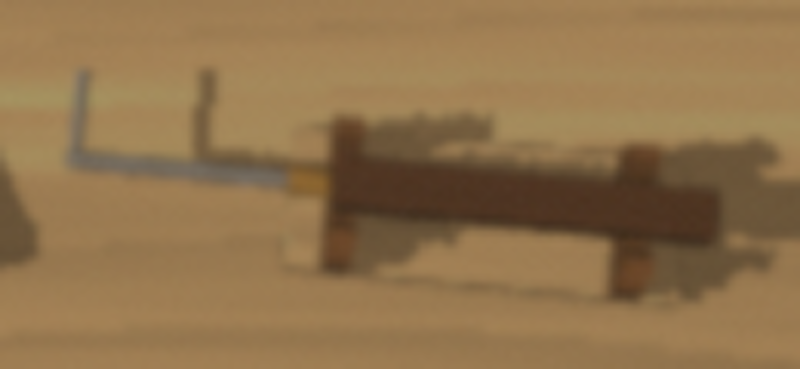

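View pics/c2.png

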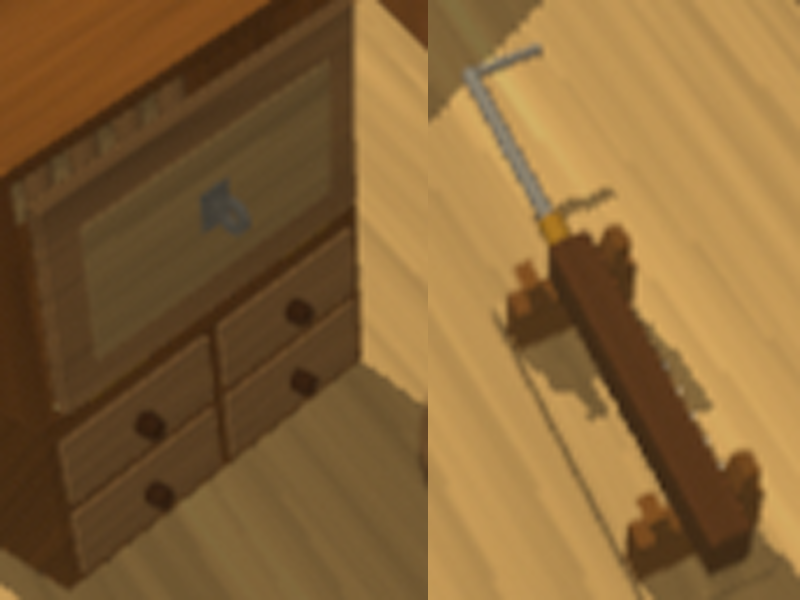

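The crops confirm the choice. c1: brown rests carry a dark handle with a brass ferrule, the hook corner is at c1 (73,160) and the pin tip at (84,72), pointing +X world. c2: the flap is nearly shut, with a blue-grey eye ring at c2 (237,217). Next I compute positions.

```bash
cat > h.py <<'E'
import cv2,numpy as np
from scipy.spatial.transform import Rotation as Rn
def load(n):
    return dict(np.load(f"pics/{n}.npz"))
def rot(q): return Rn.from_quat(np.r_[q[1:],q[0]]).as_matrix()
def ray(c,uv,T=None):
    uv=np.asarray(uv,float)
    if 'hand_eye' in c:
        K=c['mtx'];d=(uv-[K[0,2],K[1,2]])/K[0,0];r=np.hypot(*d)
        v=np.r_[np.sin(r)*d/r,np.cos(r)] if r>0 else np.array([0,0,1.])
        H=c['hand_eye'];p,R=T
        return p+R@H[:3,3], R@H[:3,:3]@v
    R=cv2.Rodrigues(c['rvec'])[0]
    v=R.T@np.linalg.inv(c['mtx'])@np.r_[uv,1]
    return -R.T@c['tvec'].ravel(), v/np.linalg.norm(v)
def plane(r,z): return r[0]+r[1]*(z-r[0][2])/r[1][2]
def tri(*rs):
    A=sum(np.eye(3)-np.outer(v,v) for _,v in rs);b=sum((np.eye(3)-np.outer(v,v))@o for o,v in rs)
    p=np.linalg.solve(A,b)
    return p,max(np.linalg.norm(np.cross(p-o,v)) for o,v in rs)
def proj(c,P,T=None):
    P=np.asarray(P,float)
    if 'hand_eye' in c:
        p,R=T;H=c['hand_eye'];v=H[:3,:3].T@(R.T@(P-p)-H[:3,3])
        th=np.arctan2(np.hypot(v[0],v[1]),v[2]);K=c['mtx']
        return K[:2,2]+K[0,0]*th*v[:2]/np.hypot(v[0],v[1])
    return cv2.projectPoints(P[None],c['rvec'],c['tvec'],c['mtx'],None)[0].ravel()
E
python3 - <<'E'
from h import *
np.set_printoptions(precision=4,suppress=True)
t=load("top0");s=load("side0")
f=lambda U,V:((np.array([U,V])+.5)/6.154-.5+[315,220])
g=lambda U,V:((np.array([U,V])+.5)/4.285-.5+[220,60])
k=lambda U,V:((np.array([U-428,V])+.5)/[4.65,5.]-.5+[315,240])
for n,p,z in(("corner",f(75,160),.062),("tip",f(84,72),.062),("end+",f(720,190),.077),("end-",f(718,243),.077)):print(n,plane(ray(t,p),z))
print("corner tri",tri(ray(t,f(75,160)),ray(s,k(470,74))),"tip",tri(ray(t,f(84,72)),ray(s,k(540,49))))
for n,p in(("bl",g(72,585)),("br",g(360,362))):print(n,plane(ray(s,p),0))
for n,p in(("hinge l",g(60,412)),("hinge r",g(354,208))):print(n,plane(ray(s,p),.158))
for n,p in(("topr-front",(203,278)),):print(n,plane(ray(t,p),0.345))
print("eye z=.264",[plane(ray(s,g(237,217)),z) for z in(.244,.264,.284)])
E
```

```text
corner [ 0.5444 -0.0682  0.062 ]
tip [ 0.5863 -0.0721  0.062 ]
end+ [ 0.5298 -0.3665  0.077 ]
end- [ 0.505  -0.3651  0.077 ]
corner tri (array([ 0.545 , -0.0684,  0.0609]), np.float64(0.0004640869362109231)) tip (array([ 0.5876, -0.0724,  0.059 ]), np.float64(0.0008443371476531798))
bl [0.4523 0.2951 0.    ]
br [0.7415 0.4038 0.    ]
hinge l [0.4641 0.2916 0.158 ]
hinge r [0.7325 0.3867 0.158 ]
topr-front [0.4179 0.2245 0.345 ]
eye z=.264 [array([0.6095, 0.3127, 0.244 ]), array([0.5988, 0.288 , 0.264 ]), array([0.588 , 0.2632, 0.284 ])]
```

View pics/wrist0.png

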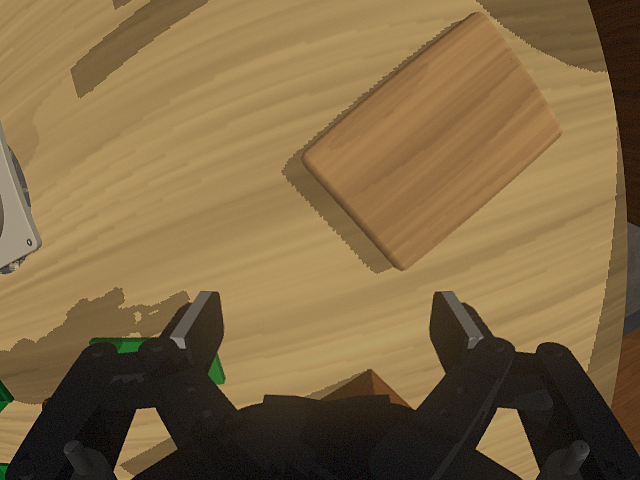

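The wrist view shows the board, a green rest at the lower left and the fingers, and nothing I need yet. Now I locate the eye in both fixed views.

Run:
```python
from h import *
np.set_printoptions(precision=4,suppress=True)
t=load("top0");s=load("side0")
for nm,c,(x0,x1,y0,y1) in(("top",t,(150,215,150,280)),("side",s,(240,300,80,140))):
    im=c["color"][y0:y1,x0:x1].astype(int)
    m=((im[...,0]-im[...,2])>-2).astype(np.uint8)
    n,l,st,ce=cv2.connectedComponentsWithStats(m)
    for i in range(1,n):
        if st[i,4]>2:print(nm,st[i]+[x0,y0,0,0,0],ce[i]+[x0,y0],im[l==i].mean(0))
print("cams",ray(t,(320,240))[0],ray(s,(320,240))[0])
def show(nm,c,x0,x1,y0,y1,k):return cv2.resize(c["color"][y0:y1,x0:x1],None,fx=k,fy=k,interpolation=cv2.INTER_NEAREST)
a=show("t",t,160,210,180,240,10);b=show("s",s,255,295,85,125,15)
cv2.imwrite("pics/c3.png",np.hstack([a[:600,:400],cv2.resize(b[:,:],(400,400),interpolation=cv2.INTER_NEAREST) if 0 else np.vstack([b[:600,:400]])]))
```

```text
cams [ 0.2646 -0.0905  1.7911] [ 0.1298 -0.7894  1.1361]
```

View pics/c3.png

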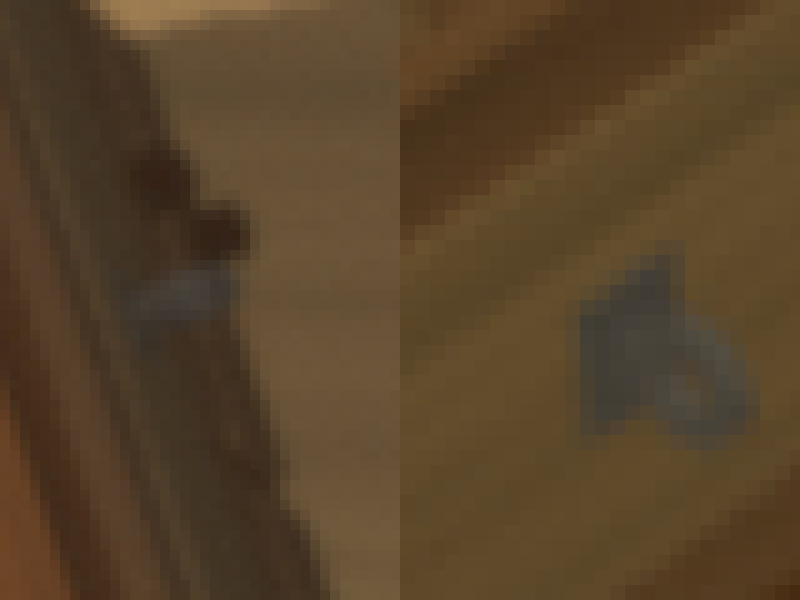

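c3: in the top view (left) the edge-on ring's outer tip is at c3 (235,283), so its centre is at about px (178.3,209.5). In the side view (right) the ring centre is at about px (274.5,110.1).

```bash
cat >> h.py <<'E'
def rows(pos,R,waypts):
    """relative move: tool-frame shift (cm) and rotvec (deg) from pose to waypoint"""
    out=[]
    for p,Rg in waypts:
        out.append(np.r_[R.T@(np.asarray(p)-pos)*100, Rn.from_matrix(R.T@Rg).as_rotvec(degrees=True)]);pos,R=np.asarray(p),Rg
    return out
def down(deg):
    a=np.radians(deg);x=np.array([np.cos(a),np.sin(a),0]);z=np.array([0,0,-1.]);return np.column_stack([x,np.cross(z,x),z])
def now():
    from station import manip
    s=manip.read_state();return s,s["tool_pos"],rot(s["ee_rot"])
E
python3 - <<'E'
from h import *
np.set_printoptions(precision=4,suppress=True)
t=load("top0");s=load("side0")
print(tri(ray(t,(178.3,209.5)),ray(s,(274.5,110.1))))
for d in(-.5,.5):print(tri(ray(t,(178.3,209.5+d)),ray(s,(274.5,110.1))),tri(ray(t,(178.3,209.5)),ray(s,(274.5,110.1+d))))
print(down(161.5))
st,p,R=now();print(np.round(np.degrees(np.arctan2(R[1,0],R[0,0])),2))
print(Rn.from_matrix(R.T@down(-95.2)).as_rotvec(degrees=True))
E
```

```text
(array([0.6102, 0.3198, 0.2393]), np.float64(0.0010947063383021432))
(array([0.6111, 0.3202, 0.239 ]), np.float64(0.0004708365386646993)) (array([0.6099, 0.3192, 0.2415]), np.float64(0.0012618743656608311))
(array([0.6094, 0.3195, 0.2397]), np.float64(0.0017181979374849962)) (array([0.6106, 0.3205, 0.2372]), np.float64(0.0009270582405788113))
[[-0.9483  0.3173  0.    ]
 [ 0.3173  0.9483  0.    ]
 [ 0.      0.     -1.    ]]
161.45
[  -0.0685   -0.0851 -103.3539]
```

```bash
cat >> h.py <<'E'
def pose(yaw,a=0):
    u=down(yaw)[:,0];Z=np.array([0,0,1.]);a=np.radians(a)
    x=np.cos(a)*u+np.sin(a)*Z;z=np.sin(a)*u-np.cos(a)*Z
    return np.column_stack([x,np.cross(z,x),z])
def plan(p,yaw,a,segs,R=None):
    """segs: (pos,yaw,pitch,n) straight interpolation -> printed rows"""
    p=np.asarray(p)
    for q,y2,a2,n in segs:
        q=np.asarray(q);w=[(p+(q-p)*i/n,pose(yaw+(y2-yaw)*i/n,a+(a2-a)*i/n)) for i in range(1,n+1)]
        print([np.round(r,2).tolist() for r in rows(p,pose(yaw,a) if R is None else R,w)]);p,yaw,a,R=q,y2,a2,None
E
python3 - <<'E'
from h import *
s,p,R=now()
plan(p,161.45,0,[((.33,.20,.30),125,0,6),((.58,.06,.30),105,40,7)])
E
```

```text
[[-4.15, -3.42, -1.02, 0.0, 0.0, 6.07], [-4.49, -2.96, -1.02, 0.0, 0.0, 6.08], [-4.78, -2.46, -1.02, 0.0, 0.0, 6.07], [-5.01, -1.94, -1.02, 0.0, 0.0, 6.07], [-5.19, -1.4, -1.02, 0.0, 0.0, 6.08], [-5.31, -0.85, -1.02, 0.0, 0.0, 6.07]]
[[-3.69, 1.78, 0.0, -0.14, 5.71, 2.85], [-3.58, 1.96, -0.36, -0.43, 5.71, 2.83], [-3.42, 2.14, -0.69, -0.71, 5.71, 2.77], [-3.23, 2.31, -1.0, -0.98, 5.71, 2.69], [-3.01, 2.47, -1.27, -1.24, 5.71, 2.58], [-2.75, 2.63, -1.5, -1.49, 5.71, 2.44], [-2.48, 2.79, -1.69, -1.73, 5.71, 2.28]]
```

Emit:
{"method": "move_arm", "body": {
  "rows": [
    [-4.15,-3.4,-1,0,0,6.1],
    [-4.5,-3,-1,0,0,6.1],
    [-4.8,-2.5,-1,0,0,6.1],
    [-5,-1.9,-1,0,0,6.1],
    [-5.2,-1.4,-1,0,0,6.1],
    [-5.3,-0.9,-1,0,0,6]
  ]
}}

```text
time_s: 0.9
tool_pos: [0.33, 0.1981, 0.2995]
ee_rot: [0.0, 0.464, 0.886, 0.0]
contact_force: [1.1, 0.0, 0.2]
grip_width: 0.0856
grasp_force: 0.0
```

Emit:
{"method": "move_arm", "body": {
  "rows": [
    [-3.7,1.8,0,-0.1,5.7,2.8],
    [-3.6,2,-0.4,-0.4,5.7,2.8],
    [-3.4,2.1,-0.7,-0.7,5.7,2.8],
    [-3.2,2.3,-1,-1,5.7,2.7],
    [-3,2.5,-1.3,-1.2,5.7,2.6],
    [-2.8,2.6,-1.5,-1.5,5.7,2.4],
    [-2.5,2.8,-1.7,-1.7,5.7,2.3],
    [0,0,0,0,0,0],
    [0,0,0,0,0,0]
  ]
}}

```text
time_s: 2.02
tool_pos: [0.5799, 0.0591, 0.2993]
ee_rot: [-0.272, 0.573, 0.745, 0.207]
contact_force: [-0.6, -0.3, -0.1]
grip_width: 0.0853
grasp_force: 0.0
```

```bash
cat >> h.py <<'E'
def shot(n,tag):
    from station import manip
    s=manip.read_state();c=manip.camera(n);c["tp"]=s["tool_pos"];c["tR"]=rot(s["ee_rot"])
    cv2.imwrite(f"pics/{n}{tag}.png",c["color"]);np.savez(f"pics/{n}{tag}.npz",**c);return c
E
python3 - <<'E'
from h import *
c=shot("wrist",1);T=(c["tp"],c["tR"])
print(proj(c,(.6102,.3198,.2393),T))
E
```

```text
[433.32532951  43.44737894]
```

View pics/wrist1.png

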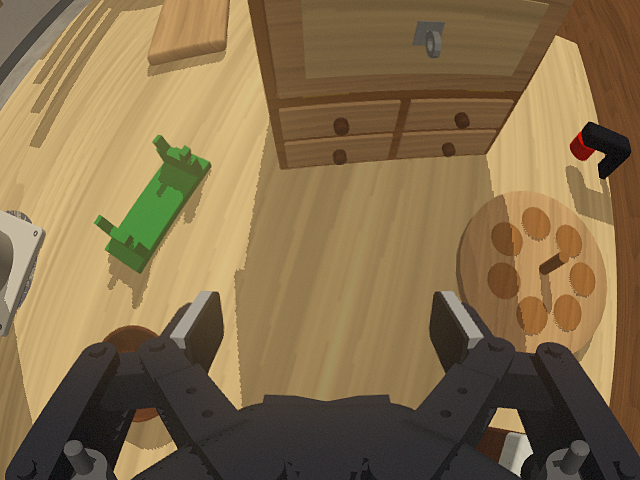

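The wrist view shows the flap with its eye ring at (433,44), which matches the predicted (433.3,43.4). The cupboard's bottom front corners are at (282,168) and (487,153), and the hinge line is near y=97. Next: refine, get the yaw, and plan the grasp.

Run:
```python
from h import *
np.set_printoptions(precision=4,suppress=True)
c=load("wrist1");T=(c["tp"],c["tR"]);t=load("top0");s=load("side0")
e=tri(ray(c,(433,44),T),ray(t,(178.3,209.5)),ray(s,(274.5,110.1)));print("eye",e)
a,b=plane(ray(c,(282,168),T),0),plane(ray(c,(487,153),T),0);d=b-a;print(a,b,np.linalg.norm(d),np.degrees(np.arctan2(d[1],d[0])))
a,b=plane(ray(c,(277,98),T),.158),plane(ray(c,(512,93),T),.158);d=b-a;print(a,b,np.linalg.norm(d),np.degrees(np.arctan2(d[1],d[0])))
u=d/np.linalg.norm(d);n=np.array([u[1],-u[0],0]);print("eye along/out from hinge mid",(e[0]-(a+b)/2)@u,(e[0]-(a+b)/2)@n)
k=cv2.resize(c["color"][0:80,400:470],None,fx=5,fy=5,interpolation=cv2.INTER_CUBIC);cv2.imwrite("pics/c4.png",k)
# pick: from current to above pole grip, yaw 84.8
P=np.array([.528,-.247,.051])
plan(c["tp"],105,40,[((.55,-.10,.26),90,10,5),((P[0],P[1],.18),84.8,0,4)],R=c["tR"])
```

```text
eye (array([0.6102, 0.3199, 0.2389]), np.float64(0.0012149528152764991))
[0.4509 0.2921 0.    ] [0.7468 0.4071 0.    ] 0.3175022585809173 21.24866719816519
[0.465  0.2838 0.158 ] [0.7226 0.3787 0.158 ] 0.2745278868904599 20.226958307207408
eye along/out from hinge mid 0.011477007942171439 0.01631383124477366
[[-2.74, -1.4, -1.27, -1.94, -5.92, 2.28], [-2.92, -1.25, -1.02, -1.55, -6.0, 2.57], [-3.06, -1.09, -0.74, -1.27, -6.0, 2.72], [-3.17, -0.93, -0.43, -0.98, -6.0, 2.84], [-3.24, -0.76, -0.11, -0.68, -6.0, 2.92]]
[[-3.97, -0.55, 1.33, -0.2, -2.5, 1.28], [-3.92, -0.47, 1.5, -0.14, -2.5, 1.29], [-3.86, -0.38, 1.67, -0.09, -2.5, 1.3], [-3.79, -0.3, 1.84, -0.03, -2.5, 1.3]]
```

View pics/c4.png

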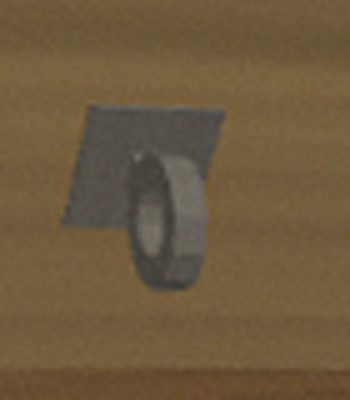

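c4 shows the ring centre at c4 (168,222), i.e. px (433.1,43.9), which confirms the eye at about (.610,.320,.239). On to the pole.

Emit:
{"method": "move_arm", "body": {
  "rows": [
    [-2.7,-1.4,-1.3,-1.9,-5.9,2.3],
    [-2.9,-1.3,-1,-1.6,-6,2.6],
    [-3.1,-1.1,-0.7,-1.3,-6,2.7],
    [-3.2,-0.9,-0.4,-1,-6,2.8],
    [-3.2,-0.8,-0.1,-0.7,-6,2.9],
    [-4,-0.5,1.3,-0.2,-2.5,1.3],
    [-3.9,-0.5,1.5,-0.1,-2.5,1.3],
    [-3.9,-0.4,1.7,-0.1,-2.5,1.3],
    [-3.8,-0.3,1.8,0,-2.5,1.3],
    [0,0,0,0,0,0]
  ]
}}

```text
time_s: 3.32
tool_pos: [0.5263, -0.2469, 0.1811]
ee_rot: [0.001, 0.739, 0.674, 0.001]
contact_force: [-0.3, 0.7, -0.4]
grip_width: 0.0853
grasp_force: 0.0
```

Run:
```python
from h import *
np.set_printoptions(precision=4,suppress=True)
c=shot("wrist",2);T=(c["tp"],c["tR"]);print(T)
im=c["color"].astype(int)
for n,P in(("grip",(.528,-.247,.077)),("hx60",(.5337,-.187,.077)),("end",(.5174,-.366,.077))):print(n,proj(c,P,T))
u,v=proj(c,(.532,-.21,.077),T).astype(int)
print([im[v,x].tolist() for x in range(u-40,u+41,8)])
```

```text
(array([ 0.5263, -0.2469,  0.1811]), array([[ 0.0909,  0.9959,  0.0023],
       [ 0.9959, -0.0909,  0.    ],
       [ 0.0002,  0.0023, -1.    ]]))
grip [329.0986 234.1516]
hx60 [329.6766 143.2871]
end [328.832  375.7476]
[[100, 151, 181], [70, 109, 136], [68, 106, 132], [38, 61, 85], [32, 61, 99], [38, 65, 97], [36, 66, 101], [33, 62, 96], [68, 106, 131], [71, 110, 134], [65, 105, 130]]
```

```bash
cat > hm.py <<'E'
from h import *
np.set_printoptions(precision=4,suppress=True)
c=load("wrist2");T=(c["tp"],c["tR"]);im=cv2.GaussianBlur(c["color"],(3,3),0).astype(int)
for v in range(120,400,16):
    r=im[v,260:400]; hsv=cv2.cvtColor(c["color"][v:v+1,260:400],cv2.COLOR_BGR2HSV)[0].astype(int)
    m=(hsv[:,1]>140)&(hsv[:,2]<125); x=np.where(m)[0]+260
    if len(x)>3:print(v,x.min(),x.max(),len(x),plane(ray(c,((x.min()+x.max())/2,v),T),.077)[:2])
E
python3 hm.py
```

```text
152 298 365 63 [ 0.5344 -0.1927]
168 314 373 38 [ 0.5411 -0.2036]
184 314 349 36 [ 0.5325 -0.2133]
200 315 349 35 [ 0.5319 -0.2239]
216 315 349 35 [ 0.531  -0.2347]
232 315 348 34 [ 0.5297 -0.2456]
248 315 348 34 [ 0.5288 -0.2569]
264 315 348 34 [ 0.5278 -0.2686]
280 316 348 33 [ 0.5271 -0.2807]
296 316 347 32 [ 0.5257 -0.2932]
312 291 371 81 [ 0.5242 -0.3063]
328 292 371 78 [ 0.5234 -0.3201]
344 304 360 32 [ 0.5225 -0.3346]
360 317 346 30 [ 0.5209 -0.35  ]
376 350 392 39 [ 0.5513 -0.3702]
392 347 399 53 [ 0.5525 -0.3883]
```

Emit:
{"method": "move_arm", "body": {
  "rows": [
    [0,0.2,4,0,0,-0.3],
    [0,0.15,4,0,0,0],
    [0,0,3,0,0,0],
    [0,0,2,0,0,0],
    [0,0,0,0,0,0]
  ]
}}

```text
time_s: 4.0
tool_pos: [0.5311, -0.2456, 0.0507]
ee_rot: [-0.0, 0.736, 0.677, 0.001]
contact_force: [0.3, -0.7, 0.5]
grip_width: 0.0854
grasp_force: 0.0
```

Emit:
{"method": "move_arm", "body": {
  "rows": [
    [0,0,0,0,0,0],
    [0,0,0,0,0,0],
    [0,0,0,0,0,0],
    [0,0,0,0,0,0],
    [0,0,0,0,0,0],
    [0,0,0,0,0,0]
  ],
  "gripper": 0,
  "newtons": 110
}}

```text
time_s: 4.75
tool_pos: [0.5319, -0.2479, 0.0516]
ee_rot: [0.001, 0.737, 0.676, 0.001]
contact_force: [-0.4, 0.3, 5.8]
grip_width: 0.0224
grasp_force: 108.6
```

Emit:
{"method": "move_arm", "body": {
  "rows": [
    [0,0,-1,0,0,0],
    [0,0,-2,0,0,0],
    [0,0,-4,0,0,0],
    [0,0,-5,0,0,0],
    [0,0,-5,0,0,0],
    [0,0,-4,0,0,0],
    [0,0,0,0,0,0],
    [0,0,0,0,0,0]
  ]
}}

```text
time_s: 5.75
tool_pos: [0.5302, -0.2473, 0.2591]
ee_rot: [-0.0, 0.737, 0.676, 0.0]
contact_force: [-0.8, 1.1, -2.7]
grip_width: 0.0226
grasp_force: 108.0
```

```bash
cat > hk.py <<'E'
import sys
from h import *
np.set_printoptions(precision=4,suppress=True)
tag=sys.argv[1];t=shot("top",tag);s=shot("side",tag);st,p,R=now()
print("TCP",p,"F",st["contact_force"],"tq",st["torque"],"yaw",np.degrees(np.arctan2(R[1,0],R[0,0])),"w",st["grip_width"])
g=p-.011*R[:,2];X=g+.18*R[:,0]
yp=np.cross([0,0,1.],R[:,0])
tip=X-.043*yp
print("pred corner",X,"tip",tip,"px",proj(t,X),proj(t,tip),proj(s,X),proj(s,tip))
for n,c in(("top",t),("side",s)):
    hs=cv2.cvtColor(c["color"],cv2.COLOR_BGR2HSV);m=((hs[...,1]<85)&(hs[...,2]>60)).astype(np.uint8)
    a=proj(c,(X+tip)/2);w=np.zeros_like(m);cv2.circle(w,tuple(int(i) for i in a),28,1,-1);m&=w
    k,l,stt,ce=cv2.connectedComponentsWithStats(m,connectivity=8)
    i=1+np.argmax(stt[1:,4]);ys,xs=np.where(l==i);print(n,stt[i])
    P=np.c_[xs,ys].astype(float)
    q=proj(c,g);pin=proj(c,tip)-proj(c,X);pin/=np.linalg.norm(pin);sh=proj(c,X)-q;sh/=np.linalg.norm(sh)
    # extreme points: tip along the pin, corner along shaft
    print("tip",P[np.argsort(-(P@pin))[:3]].mean(0),"fwd",P[np.argsort(-(P@sh))[:3]].mean(0))
    cr=[c["color"][int(a[1])-25:int(a[1])+25,int(a[0])-33:int(a[0])+33]]
    cv2.imwrite(f"pics/hk_{n}{tag}.png",cv2.resize(cr[0],None,fx=6,fy=12 if 0 else 6,interpolation=cv2.INTER_CUBIC))
E
python3 hk.py 2
```

```text
TCP [ 0.5297 -0.2471  0.2581] F [-0.4522  0.5468 -1.8693] tq [-0.0082  0.0016 -0.015 ] yaw 85.10587329351475 w 0.022620578701961935
pred corner [ 0.5451 -0.0678  0.2694] tip [ 0.588  -0.0714  0.2694] px [325.6371 232.2616] [327.2133 215.7902] [323.3656 198.3583] [340.2423 192.6563]
top [325 217  28  20 112]
tip [327. 218.] fwd [325.3333 226.    ]
side [344 171  15  29 157]
tip [355.6667 182.6667] fwd [344.6667 171.3333]
```

Run:
```python
from h import *
t=load("top2");s=load("side2")
a=cv2.resize(t["color"][200:260,305:355],None,fx=8,fy=8,interpolation=cv2.INTER_CUBIC)
b=cv2.resize(s["color"][165:225,300:350],None,fx=8,fy=8,interpolation=cv2.INTER_CUBIC)
cv2.imwrite("pics/c5.png",np.hstack([a,b]))
```

```text
(no output)
```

View pics/c5.png

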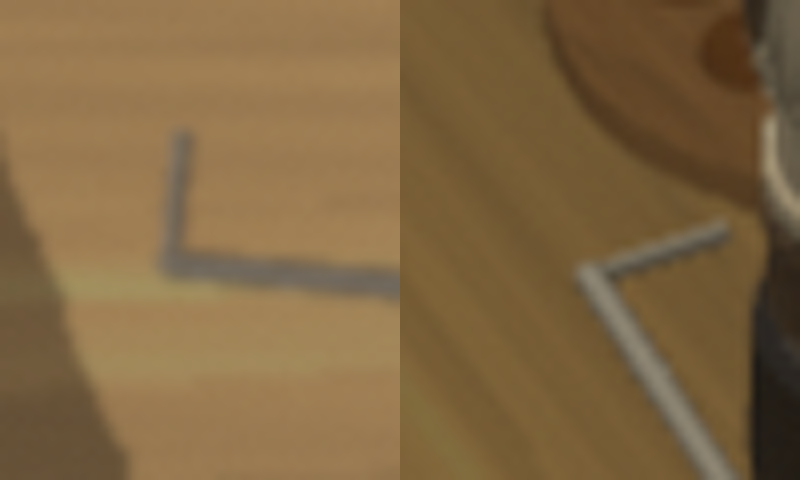

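c5: in the top view the shaft corner is at px (326.1,232.4) and the tip at (327.1,215.9); in the side view they are at (323.7,198.6) and (340.6,193.1). All are within 0.6 px of the prediction from the arm's pose, so the pole lies true in the hand.

```bash
cat > goal.py <<'E'
from h import *
np.set_printoptions(precision=4,suppress=True)
YAW=111.;E=np.array([.6102,.3199,.2395])
xp=down(YAW)[:,0];yp=np.cross([0,0,1.],xp)
off=np.array([0,0,0.])
def tcp(hook): return hook-.18*xp+.022*yp-np.array([0,0,.011])-off
def hookof(p,R): return p-.011*R[:,2]+.18*R[:,0]-.022*np.cross([0,0,1.],R[:,0])+off
E
python3 - <<'E'
from goal import *
t=load("top2");s=load("side2");R=t["tR"];p=s["tp"]
X=p-.011*R[:,2]+.18*R[:,0];tip=X-.043*np.cross([0,0,1.],R[:,0])
print("corner meas-FK",tri(ray(t,(326.1,232.4)),ray(s,(323.7,198.6)))[0]-X,"tip",tri(ray(t,(327.1,215.9)),ray(s,(340.6,193.1)))[0]-tip)
q0=tcp(E+.08*-(-yp)*1-.06*xp)  # staging: 80mm back along pin, 60 out
q1=tcp(E+.043*yp-.0*xp)
print(q0,q1,tcp(E),np.hypot(*q0[:2]),np.hypot(*tcp(E)[:2]))
s_,p,R=now()
plan(p,85.1,0,[(q0,111,0,8),(q1,111,0,5)],R=R)
E
```

```text
corner meas-FK [-0.0002 -0.0012  0.0002] tip [ 0.0005  0.0002 -0.0022]
[0.601  0.0593 0.2285] [0.614  0.1286 0.2285] [0.6542 0.144  0.2285] 0.6039003725000197 0.669822991475982
[[3.89, 0.56, 0.38, -0.13, -0.11, -3.23], [3.85, 0.78, 0.37, 0.0, 0.0, -3.24], [3.8, 1.0, 0.37, 0.0, 0.0, -3.24], [3.74, 1.21, 0.37, 0.0, 0.0, -3.24], [3.67, 1.42, 0.37, 0.0, 0.0, -3.24], [3.58, 1.62, 0.37, 0.0, 0.0, -3.24], [3.48, 1.82, 0.37, 0.0, 0.0, -3.24], [3.38, 2.02, 0.37, 0.0, 0.0, -3.24]]
[[1.2, 0.74, 0.0, 0.0, 0.0, 0.0], [1.2, 0.74, 0.0, 0.0, 0.0, 0.0], [1.2, 0.74, 0.0, 0.0, 0.0, 0.0], [1.2, 0.74, 0.0, 0.0, 0.0, 0.0], [1.2, 0.74, 0.0, 0.0, 0.0, 0.0]]
```

Emit:
{"method": "move_arm", "body": {
  "rows": [
    [3.9,0.6,0.4,-0.1,-0.1,-3.2],
    [3.9,0.8,0.4,0,0,-3.3],
    [3.8,1,0.4,0,0,-3.2],
    [3.7,1.2,0.4,0,0,-3.3],
    [3.7,1.4,0.4,0,0,-3.2],
    [3.6,1.6,0.4,0,0,-3.3],
    [3.5,1.8,0.3,0,0,-3.2],
    [3.3,2,0.3,0,0,-3.2],
    [0,0,0,0,0,0],
    [0,0,0,0,0,0]
  ]
}}

```text
time_s: 7.1
tool_pos: [0.6012, 0.0584, 0.2286]
ee_rot: [0.001, 0.566, 0.824, -0.001]
contact_force: [0.6, -0.7, -1.6]
grip_width: 0.0222
grasp_force: 108.0
```

Run:
```python
from goal import *
st,p,R=now();print(p,np.degrees(np.arctan2(R[1,0],R[0,0])),R[2],st["contact_force"],st["joints"])
h=hookof(p,R);print("hook rel eye (xp,w,z) mm",1000*np.array([(h-E)@xp,(h-E)@-yp,h[2]-E[2]]))
q1=tcp(E+.043*yp);print("rest",rows(p,R,[(q1,pose(YAW))]))
```

```text
[0.6012 0.0584 0.2286] 111.01328215794067 [-0.0026 -0.0004 -1.    ] [ 0.561  -0.6682 -1.5867] [ 0.0982  0.455   0.2851  1.4006 -0.0026  1.3022]
hook rel eye (xp,w,z) mm [-60.8341 -80.1589  -0.3298]
rest [array([ 6.0858,  3.7135, -0.0038, -0.0216,  0.1471,  0.0133])]
```

Emit:
{"method": "move_arm", "body": {
  "rows": [
    [1.2,0.7,0,0,0.15,0],
    [1.2,0.8,0,0,0,0],
    [1.2,0.7,0,0,0,0],
    [1.2,0.8,0,0,0,0],
    [1.3,0.7,0,0,0,0],
    [0,0,0,0,0,0],
    [0,0,0,0,0,0]
  ]
}}

```text
time_s: 7.98
tool_pos: [0.6146, 0.1288, 0.2303]
ee_rot: [0.001, 0.566, 0.824, 0.001]
contact_force: [0.4, 0.4, -2.2]
grip_width: 0.0225
grasp_force: 108.0
```

Run:
```python
from goal import *
t=shot("top",3);s=shot("side",3);st,p,R=now();print(p,st["contact_force"])
h=hookof(p,R);print("hook rel eye (xp,w,z) mm",1000*np.array([(h-E)@xp,(h-E)@-yp,h[2]-E[2]]))
tip=h-.021*yp
print("tip px",proj(t,tip),proj(s,tip),"eye",proj(t,E),proj(s,E))
a=cv2.resize(t["color"][190:240,155:205],None,fx=8,fy=8,interpolation=cv2.INTER_CUBIC)
b=cv2.resize(s["color"][85:135,240:290],None,fx=8,fy=8,interpolation=cv2.INTER_CUBIC)
cv2.imwrite("pics/c6.png",np.hstack([a,b]))
```

```text
[0.6146 0.1283 0.2304] [ 0.3525 -0.7727 -2.5679]
hook rel eye (xp,w,z) mm [ -0.4361 -42.46     1.7737]
tip px [180.9338 216.3961] [268.8895 113.3739] eye [178.3917 209.107 ] [274.0876 110.1319]
```

View pics/c6.png

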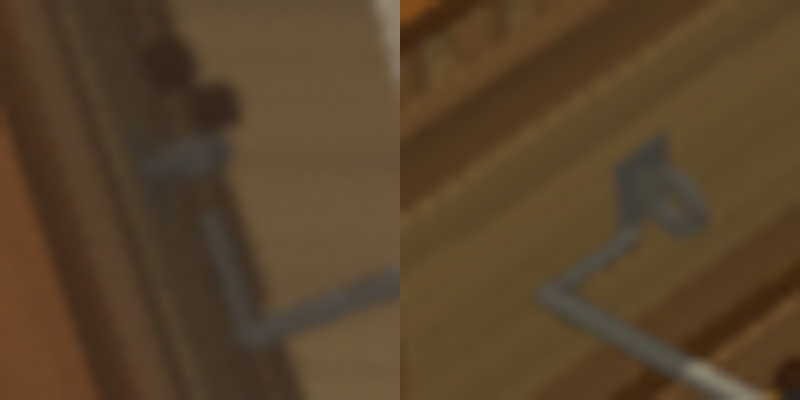

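c6: in the top view the pin tip at (210,215) points along its axis at the ring centre (190,160). In the side view, extending the pin from (635,232) passes about 0.5 px above the ring centre (680,205). I'll lower it about 1 mm and insert slowly.

Emit:
{"method": "move_arm", "body": {
  "rows": [
    [0.04,0.5,0.12,0,0,0],
    [0,0.5,0,0,0,0],
    [0,0.4,0,0,0,0],
    [0,0.2,0,0,0,0],
    [0,0,0,0,0,0]
  ]
}}

```text
time_s: 8.7
tool_pos: [0.6296, 0.1349, 0.229]
ee_rot: [0.001, 0.566, 0.824, 0.001]
contact_force: [0.1, 0.1, -2.6]
grip_width: 0.0225
grasp_force: 107.9
```

Emit:
{"method": "move_arm", "body": {
  "rows": [
    [0,0.15,0,0,0,0],
    [0,0.15,0,0,0,0],
    [0,0,0,0,0,0]
  ]
}}

```text
time_s: 9.07
tool_pos: [0.6326, 0.136, 0.2295]
ee_rot: [0.001, 0.566, 0.824, 0.001]
contact_force: [1.6, -0.5, -2.4]
grip_width: 0.0226
grasp_force: 108.1
```

Emit:
{"method": "move_arm", "body": {
  "rows": [
    [0,0.1,0,0,0,0],
    [0,0.1,0,0,0,0],
    [0,0.1,0,0,0,0],
    [0,0,0,0,0,0]
  ]
}}

```text
time_s: 9.57
tool_pos: [0.6353, 0.1371, 0.2293]
ee_rot: [0.001, 0.566, 0.824, 0.001]
contact_force: [-0.2, -0.4, -1.2]
grip_width: 0.0222
grasp_force: 108.1
```

```bash
cat > st.py <<'E'
from goal import *
st,p,R=now();h=hookof(p,R);print(st["time_s"],p,"F",st["contact_force"],"Fpin",st["contact_force"]@-yp,"Fx",st["contact_force"]@xp,"hook-eye(xp,w,z)mm",1000*np.array([(h-E)@xp,(h-E)@-yp,h[2]-E[2]]))
E
python3 st.py
```

```text
9.575 [0.6353 0.1371 0.2293] F [-0.1868 -0.4204 -1.2061] Fpin -0.3250753318750096 Fx -0.32553066274152975 hook-eye(xp,w,z)mm [  0.3461 -20.1644   0.7291]
```

Emit:
{"method": "move_arm", "body": {
  "rows": [
    [0,0.15,0,0,0,0],
    [0,0.15,0,0,0,0],
    [0,0.2,0,0,0,0],
    [0,0.2,0,0,0,0],
    [0,0,0,0,0,0]
  ]
}}

```text
time_s: 10.2
tool_pos: [0.6419, 0.1397, 0.2292]
ee_rot: [0.001, 0.566, 0.824, 0.001]
contact_force: [0.0, -1.0, -1.4]
grip_width: 0.0225
grasp_force: 108.1
```

Emit:
{"method": "move_arm", "body": {
  "rows": [
    [0,0.25,0,0,0,0],
    [0,0.25,0,0,0,0],
    [0,0.25,0,0,0,0],
    [0,0.25,0,0,0,0],
    [0,0.2,0,0,0,0],
    [0,0,0,0,0,0]
  ]
}}

```text
time_s: 10.95
tool_pos: [0.6532, 0.144, 0.2292]
ee_rot: [0.001, 0.566, 0.824, 0.001]
contact_force: [-0.1, -0.9, -1.2]
grip_width: 0.0229
grasp_force: 108.2
```

```bash
python3 st.py
```

```text
10.95 [0.6532 0.144  0.2292] F [-0.0647 -0.889  -1.1846] Fpin -0.37897447390611505 Fx -0.8067980347332279 hook-eye(xp,w,z)mm [ 0.359  -0.9637  0.6757]
```

```bash
cat > arc.py <<'E'
from goal import *
a,h=.0305,.084;HZ=E[2]-h   # eye out / up from hinge
HO=-a                       # hinge 'out' coordinate with eye at 0
def eye(th): return np.array([HO+a*np.cos(th)+h*np.sin(th),HZ+h*np.cos(th)-a*np.sin(th)])
def tang(th): d=np.array([-a*np.sin(th)+h*np.cos(th),-h*np.sin(th)-a*np.cos(th)]);return d/np.linalg.norm(d)
def pin(th,lead=.0035): return eye(th)+lead*tang(th)
def cur():
    st,p,R=now();hk=hookof(p,R);f=st["contact_force"];return np.array([-(hk-E)@xp,hk[2]]),np.array([-f@xp,f[2]]),st,(hk-E)@-yp
if __name__=="__main__":
    import sys
    c,f,st,w=cur();th0,th1,n=map(float,sys.argv[1:4]);n=int(n)
    pts=[c]+[pin(t) for t in np.linspace(th0,th1,n+1)[1:]]
    d=np.diff(pts,axis=0)*100
    ths=np.linspace(0,1.6,801);tc=ths[np.argmin([np.linalg.norm(pin(t)-c) for t in ths])]
    print("t",st["time_s"],"pos",c,"theta~",tc,"rad err mm",1000*(np.linalg.norm(c-[HO,HZ])-np.linalg.norm(pin(tc)-[HO,HZ])),"w",w*1000,"F out/up",f,"Ftan",f@tang(tc),"Frad",f@np.array([-tang(tc)[1],tang(tc)[0]]))
    print([[round(-x,2),0,round(-z,2),0,0,0] for x,z in d])
E
python3 arc.py 0 .3 8
```

```text
t 10.95 pos [-0.0004  0.2402] theta~ 0.0 rad err mm 0.4458761140367501 w -0.9637191589650707 F out/up [ 0.8068 -1.1846] Ftan 1.1626355923227683 Frad -0.8380728141964148
[[np.float64(-0.67), 0, np.float64(0.32), 0, 0, 0], [np.float64(-0.3), 0, np.float64(0.14), 0, 0, 0], [np.float64(-0.3), 0, np.float64(0.16), 0, 0, 0], [np.float64(-0.29), 0, np.float64(0.17), 0, 0, 0], [np.float64(-0.28), 0, np.float64(0.18), 0, 0, 0], [np.float64(-0.28), 0, np.float64(0.19), 0, 0, 0], [np.float64(-0.27), 0, np.float64(0.2), 0, 0, 0], [np.float64(-0.26), 0, np.float64(0.21), 0, 0, 0]]
```

Emit:
{"method": "move_arm", "body": {
  "rows": [
    [-0.2,0,0.07,0,0,0],
    [-0.15,0,0.05,0,0,0],
    [-0.15,0,0.05,0,0,0],
    [-0.15,0,0.05,0,0,0],
    [0,0,0,0,0,0]
  ]
}}

```text
time_s: 11.58
tool_pos: [0.6552, 0.1379, 0.2271]
ee_rot: [0.001, 0.566, 0.824, 0.001]
contact_force: [-1.1, 2.9, -0.2]
grip_width: 0.0226
grasp_force: 108.2
```

```bash
python3 arc.py 0.03 .3 8
```

```text
t 11.575 pos [0.006  0.2381] theta~ 0.028 rad err mm 0.8624709036804956 w -1.3229222525294935 F out/up [-3.1176 -0.2143] Ftan -2.8207072887024944 Frad -1.3449314036934081
[[np.float64(-0.25), 0, np.float64(0.21), 0, 0, 0], [np.float64(-0.27), 0, np.float64(0.14), 0, 0, 0], [np.float64(-0.26), 0, np.float64(0.15), 0, 0, 0], [np.float64(-0.26), 0, np.float64(0.15), 0, 0, 0], [np.float64(-0.25), 0, np.float64(0.16), 0, 0, 0], [np.float64(-0.25), 0, np.float64(0.17), 0, 0, 0], [np.float64(-0.24), 0, np.float64(0.18), 0, 0, 0], [np.float64(-0.24), 0, np.float64(0.19), 0, 0, 0]]
```

Emit:
{"method": "move_arm", "body": {
  "rows": [
    [-0.26,0,0.17,0,0,0],
    [-0.27,0,0.15,0,0,0],
    [-0.26,0,0.15,0,0,0],
    [-0.26,0,0.15,0,0,0],
    [-0.25,0,0.16,0,0,0],
    [-0.25,0,0.17,0,0,0],
    [-0.24,0,0.18,0,0,0]
  ]
}}

```text
time_s: 12.45
tool_pos: [0.6617, 0.1208, 0.2155]
ee_rot: [0.001, 0.566, 0.824, 0.001]
contact_force: [-1.0, 2.1, 0.2]
grip_width: 0.0226
grasp_force: 108.3
```

```bash
python3 arc.py 0.26 .65 10
```

```text
t 12.45 pos [0.0243 0.2264] theta~ 0.27 rad err mm 0.18627225160987304 w -1.3219074375613395 F out/up [-2.3548  0.2   ] Ftan -2.0347540621955984 Frad -1.2019902444186077
[[np.float64(-0.19), 0, np.float64(0.18), 0, 0, 0], [np.float64(-0.27), 0, np.float64(0.23), 0, 0, 0], [np.float64(-0.26), 0, np.float64(0.24), 0, 0, 0], [np.float64(-0.25), 0, np.float64(0.25), 0, 0, 0], [np.float64(-0.24), 0, np.float64(0.26), 0, 0, 0], [np.float64(-0.23), 0, np.float64(0.26), 0, 0, 0], [np.float64(-0.22), 0, np.float64(0.27), 0, 0, 0], [np.float64(-0.21), 0, np.float64(0.28), 0, 0, 0], [np.float64(-0.19), 0, np.float64(0.29), 0, 0, 0], [np.float64(-0.18), 0, np.float64(0.3), 0, 0, 0]]
```

Drag is about 2–3 N, as expected. Continuing.

Emit:
{"method": "move_arm", "body": {
  "rows": [
    [-0.22,0,0.2,0,0,0],
    [-0.27,0,0.23,0,0,0],
    [-0.26,0,0.24,0,0,0],
    [-0.25,0,0.25,0,0,0],
    [-0.24,0,0.26,0,0,0],
    [-0.23,0,0.26,0,0,0],
    [-0.22,0,0.27,0,0,0],
    [-0.21,0,0.28,0,0,0],
    [-0.19,0,0.29,0,0,0],
    [-0.18,0,0.3,0,0,0]
  ]
}}

```text
time_s: 13.7
tool_pos: [0.6699, 0.0997, 0.1897]
ee_rot: [0.001, 0.566, 0.824, 0.001]
contact_force: [0.3, 0.8, -1.0]
grip_width: 0.0227
grasp_force: 108.3
```

```bash
python3 arc.py 0.65 1.05 10
```

```text
t 13.7 pos [0.047  0.2006] theta~ 0.656 rad err mm 0.2212028310786679 w -1.2122001342089472 F out/up [-0.6695 -0.9997] Ftan 0.48425405043816083 Frad -1.101402140761101
[[np.float64(-0.13), 0, np.float64(0.28), 0, 0, 0], [np.float64(-0.16), 0, np.float64(0.32), 0, 0, 0], [np.float64(-0.15), 0, np.float64(0.32), 0, 0, 0], [np.float64(-0.14), 0, np.float64(0.33), 0, 0, 0], [np.float64(-0.12), 0, np.float64(0.34), 0, 0, 0], [np.float64(-0.11), 0, np.float64(0.34), 0, 0, 0], [np.float64(-0.1), 0, np.float64(0.34), 0, 0, 0], [np.float64(-0.08), 0, np.float64(0.35), 0, 0, 0], [np.float64(-0.07), 0, np.float64(0.35), 0, 0, 0], [np.float64(-0.05), 0, np.float64(0.35), 0, 0, 0]]
```

Emit:
{"method": "move_arm", "body": {
  "rows": [
    [-0.14,0,0.3,0,0,0],
    [-0.16,0,0.32,0,0,0],
    [-0.15,0,0.32,0,0,0],
    [-0.14,0,0.33,0,0,0],
    [-0.12,0,0.34,0,0,0],
    [-0.11,0,0.34,0,0,0],
    [-0.1,0,0.34,0,0,0],
    [-0.08,0,0.35,0,0,0],
    [-0.07,0,0.35,0,0,0]
  ]
}}

```text
time_s: 14.82
tool_pos: [0.6737, 0.09, 0.1598]
ee_rot: [0.001, 0.566, 0.824, 0.001]
contact_force: [0.7, 1.1, -1.1]
grip_width: 0.0225
grasp_force: 108.3
```

```bash
python3 arc.py 1.01 1.4 10
python3 - <<'E'
from goal import *
from arc import *
t=shot("top",4);s=shot("side",4)
# flap top edge corners for candidate angles, is the pale board where expected? sample colours
Hm=E-np.array([0,0,E[2]])+xp*a+np.array([0,0,HZ])
for th in(0.2,.6,1.0,1.3):
    z=np.array([0,0,1])*np.cos(th)-xp*np.sin(th);x=xp*np.cos(th)+np.array([0,0,1])*np.sin(th)
    print(th,[proj(t,Hm+z*.166+yp*k).round(1).tolist() for k in(-.145,.145)])
b=t["color"].astype(int)-load("top0")["color"].astype(int);m=(np.abs(b).sum(2)>60).astype(np.uint8)
print("changed px cols right of cupboard rows 150..290:",[(r,np.where(m[r,150:300])[0][[0,-1]]+150) for r in range(150,300,15) if m[r,150:300].any()])
E
```

```text
t 14.825 pos [0.0574 0.1707] theta~ 1.012 rad err mm -0.21457725417686757 w -1.159110577860393 F out/up [-0.7619 -1.1084] Ftan 0.9246874997436876 Frad -0.9766975286349869
[[np.float64(-0.07), 0, np.float64(0.33), 0, 0, 0], [np.float64(-0.04), 0, np.float64(0.35), 0, 0, 0], [np.float64(-0.03), 0, np.float64(0.35), 0, 0, 0], [np.float64(-0.01), 0, np.float64(0.35), 0, 0, 0], [np.float64(0.0), 0, np.float64(0.35), 0, 0, 0], [np.float64(0.01), 0, np.float64(0.35), 0, 0, 0], [np.float64(0.03), 0, np.float64(0.35), 0, 0, 0], [np.float64(0.04), 0, np.float64(0.35), 0, 0, 0], [np.float64(0.05), 0, np.float64(0.34), 0, 0, 0], [np.float64(0.07), 0, np.float64(0.34), 0, 0, 0]]
0.2 [[153.7, 149.7], [189.6, 255.6]]
0.6 [[178.9, 144.8], [214.9, 248.7]]
1.0 [[199.7, 144.7], [235.2, 245.3]]
1.3 [[210.3, 147.5], [245.2, 245.4]]
changed px cols right of cupboard rows 150..290: [(150, array([204, 271])), (165, array([150, 297])), (180, array([169, 299])), (195, array([175, 299])), (210, array([216, 273])), (225, array([221, 282])), (240, array([195, 284])), (255, array([230, 278])), (270, array([230, 287])), (285, array([231, 289]))]
```

Run:
```python
from goal import *
from arc import *
t0=load("top0")["color"];t=load("top4")["color"]
for r in(165,180,228,238):
    print(r,"old",[tuple(t0[r,c].tolist()) for c in range(150,262,7)]);print(r,"new",[tuple(t[r,c].tolist()) for c in range(150,262,7)])
```

```text
165 old [(44, 65, 88), (58, 86, 110), (82, 124, 157), (81, 124, 156), (81, 123, 156), (82, 123, 156), (80, 120, 154), (67, 104, 144), (59, 92, 129), (60, 94, 131), (48, 79, 115), (62, 96, 132), (62, 95, 131), (46, 74, 108), (45, 69, 95), (41, 62, 86)]
165 new [(27, 41, 58), (81, 123, 156), (83, 124, 157), (70, 106, 135), (44, 66, 90), (45, 67, 91), (45, 67, 91), (69, 104, 142), (69, 105, 144), (61, 94, 131), (51, 81, 116), (101, 125, 143), (95, 112, 124), (113, 133, 149), (107, 127, 140), (93, 110, 123)]
180 old [(28, 47, 71), (37, 54, 73), (38, 53, 67), (79, 120, 152), (81, 123, 156), (77, 117, 148), (61, 91, 114), (53, 79, 100), (47, 71, 96), (48, 71, 97), (39, 61, 84), (44, 67, 91), (45, 68, 92), (42, 62, 86), (46, 68, 92), (44, 66, 91)]
180 new [(28, 47, 70), (29, 50, 75), (42, 62, 84), (43, 63, 85), (44, 65, 89), (44, 66, 91), (46, 68, 92), (47, 68, 92), (69, 107, 147), (64, 97, 133), (44, 63, 87), (49, 70, 94), (113, 134, 149), (111, 130, 145), (107, 127, 141), (106, 126, 139)]
228 old [(39, 67, 106), (41, 70, 110), (26, 45, 68), (43, 65, 87), (38, 55, 68), (28, 44, 60), (57, 8
[... 187 characters left out ...]
 46, 69), (30, 50, 77), (32, 51, 74), (42, 64, 87), (44, 64, 87), (43, 64, 89), (42, 62, 84), (47, 68, 93), (56, 83, 112), (68, 90, 111), (115, 137, 152), (110, 130, 144), (109, 128, 143), (109, 129, 143)]
238 old [(39, 70, 109), (38, 68, 108), (38, 66, 103), (33, 51, 77), (37, 54, 71), (32, 49, 63), (45, 66, 84), (61, 90, 112), (59, 89, 112), (59, 89, 111), (59, 88, 110), (59, 88, 110), (59, 88, 110), (60, 88, 110), (59, 88, 110), (59, 88, 110)]
238 new [(41, 71, 111), (38, 69, 109), (39, 66, 104), (28, 47, 73), (30, 51, 77), (43, 66, 89), (43, 64, 87), (44, 65, 89), (46, 68, 92), (45, 66, 89), (47, 68, 91), (73, 102, 132), (116, 138, 152), (110, 130, 145), (109, 128, 143), (108, 128, 142)]
```

The top-view profile shows the board's inner face out to col ~230 at row 238, which agrees with θ≈1.0. The flap follows the hook.

Emit:
{"method": "move_arm", "body": {
  "rows": [
    [-0.07,0,0.33,0,0,0],
    [-0.04,0,0.35,0,0,0],
    [-0.03,0,0.35,0,0,0],
    [-0.01,0,0.35,0,0,0],
    [0,0,0.35,0,0,0],
    [0.01,0,0.35,0,0,0],
    [0.03,0,0.35,0,0,0],
    [0.04,0,0.34,0,0,0],
    [0.05,0,0.3,0,0,0]
  ]
}}

```text
time_s: 16.05
tool_pos: [0.6739, 0.0898, 0.1291]
ee_rot: [0.001, 0.566, 0.824, 0.001]
contact_force: [0.1, 0.0, -1.0]
grip_width: 0.0227
grasp_force: 108.2
```

```bash
python3 arc.py 1.35 1.5 6
```

```text
t 16.05 pos [0.0577 0.14  ] theta~ 1.358 rad err mm 0.08016083065380541 w -1.0541706584246406 F out/up [ 0.0109 -1.0317] Ftan 1.0207479583334658 Frad 0.1501739367429969
[[np.float64(0.04), 0, np.float64(0.16), 0, 0, 0], [np.float64(0.05), 0, np.float64(0.22), 0, 0, 0], [np.float64(0.05), 0, np.float64(0.22), 0, 0, 0], [np.float64(0.06), 0, np.float64(0.22), 0, 0, 0], [np.float64(0.06), 0, np.float64(0.21), 0, 0, 0], [np.float64(0.07), 0, np.float64(0.21), 0, 0, 0]]
```

Emit:
{"method": "move_arm", "body": {
  "rows": [
    [0.03,0,0.15,0,0,0],
    [0.03,0,0.15,0,0,0],
    [0.03,0,0.15,0,0,0],
    [0.04,0,0.15,0,0,0],
    [0.04,0,0.15,0,0,0],
    [0.04,0,0.15,0,0,0],
    [0,0,0,0,0,0]
  ]
}}

```text
time_s: 16.92
tool_pos: [0.6731, 0.0918, 0.1202]
ee_rot: [0.001, 0.566, 0.824, 0.001]
contact_force: [0.3, -0.8, -1.3]
grip_width: 0.0226
grasp_force: 108.1
```

```bash
python3 arc.py 1.45 1.5 3
```

```text
t 16.925 pos [0.0555 0.1311] theta~ 1.46 rad err mm -0.012680123565853019 w -1.0402607230208218 F out/up [ 0.8764 -1.2616] Ftan 1.0199869975305607 Frad 1.1486218449752679
[[np.float64(0.02), 0, np.float64(0.06), 0, 0, 0], [np.float64(0.04), 0, np.float64(0.14), 0, 0, 0], [np.float64(0.05), 0, np.float64(0.14), 0, 0, 0]]
```

Emit:
{"method": "move_arm", "body": {
  "rows": [
    [0.03,0,0.1,0,0,0],
    [0.03,0,0.1,0,0,0],
    [0.03,0,0.1,0,0,0],
    [0,0,0,0,0,0]
  ]
}}

```text
time_s: 17.42
tool_pos: [0.6734, 0.092, 0.1182]
ee_rot: [0.002, 0.567, 0.824, 0.001]
contact_force: [-0.6, -5.3, 2.5]
grip_width: 0.023
grasp_force: 108.8
```

Emit:
{"method": "move_arm", "body": {
  "rows": [
    [0.02,0,0.07,0,0,0],
    [0.02,0,0.07,0,0,0],
    [0,0,0,0,0,0]
  ]
}}

```text
time_s: 17.8
tool_pos: [0.6735, 0.0921, 0.1173]
ee_rot: [0.002, 0.567, 0.824, 0.002]
contact_force: [0.1, -7.0, 5.0]
grip_width: 0.0229
grasp_force: 109.2
```

At the stop: the tangential force is about 8 N against 1–3 N of drag, and motion is blocked. Now I relieve the pin to the middle of the hole.

Emit:
{"method": "move_arm", "body": {
  "rows": [
    [-0.1,0,-0.2,0,0,0],
    [-0.1,0,-0.2,0,0,0],
    [0,0,0,0,0,0]
  ]
}}

```text
time_s: 18.18
tool_pos: [0.6732, 0.0916, 0.1194]
ee_rot: [0.001, 0.566, 0.824, 0.001]
contact_force: [0.4, 0.0, -0.1]
grip_width: 0.0221
grasp_force: 108.1
```

```bash
python3 arc.py 1.5 1.5 1
python3 - <<'E'
from arc import *
print(eye(1.5),eye(1.46))
E
```

```text
t 18.175 pos [0.0557 0.1304] theta~ 1.466 rad err mm 0.3203999953258624 w -1.0824789583426657 F out/up [ 0.1199 -0.0994] Ftan 0.06751813425674527 Frad 0.14030704206063954
[[np.float64(0.12), 0, np.float64(0.28), 0, 0, 0]]
[0.0554 0.131 ] [0.0564 0.1345]
```

Emit:
{"method": "move_arm", "body": {
  "rows": [
    [0,0,-0.15,0,0,0],
    [0,0,0,0,0,0],
    [0,-0.15,0,0,0,0],
    [0,-0.2,0,0,0,0],
    [0,-0.2,0,0,0,0],
    [0,0,0,0,0,0]
  ]
}}

```text
time_s: 18.92
tool_pos: [0.6681, 0.089, 0.1215]
ee_rot: [0.001, 0.566, 0.824, 0.001]
contact_force: [0.3, -0.3, -3.2]
grip_width: 0.0227
grasp_force: 108.0
```

```bash
python3 arc.py 1.5 1.5 1
```

```text
t 18.925 pos [0.0563 0.1325] theta~ 1.442 rad err mm 0.3907926769868425 w -6.71332284928951 F out/up [ 0.3697 -3.1773] Ftan 3.020549857024186 Frad 1.052690552038883
[[np.float64(0.18), 0, np.float64(0.48), 0, 0, 0]]
```

Emit:
{"method": "move_arm", "body": {
  "rows": [
    [0,-0.2,0.07,0,0,0],
    [0,-0.3,0,0,0,0],
    [0,-0.3,0,0,0,0],
    [0,-0.3,0,0,0,0],
    [0,-0.3,0,0,0,0],
    [0,0,0,0,0,0]
  ]
}}

```text
time_s: 19.68
tool_pos: [0.655, 0.084, 0.1208]
ee_rot: [0.001, 0.566, 0.824, 0.001]
contact_force: [0.1, -0.3, -2.6]
grip_width: 0.0226
grasp_force: 108.0
```

Emit:
{"method": "move_arm", "body": {
  "rows": [
    [0,-0.4,0,0,0,0],
    [0,-0.4,0,0,0,0],
    [0,-0.5,0,0,0,0],
    [0,-0.6,0,0,0,0],
    [0,-0.8,0,0,0,0],
    [0,-0.5,0,0,0,0],
    [0,0,0,0,0,0]
  ]
}}

```text
time_s: 20.55
tool_pos: [0.625, 0.0724, 0.1208]
ee_rot: [0.001, 0.566, 0.824, 0.001]
contact_force: [0.4, 1.2, -2.4]
grip_width: 0.0225
grasp_force: 107.9
```

```bash
python3 arc.py 1.5 1.5 1
```

```text
t 20.55 pos [0.0563 0.1317] theta~ 1.45 rad err mm 0.5770528382805229 w -52.90383944073072 F out/up [-0.9809 -2.3655] Ftan 2.52580708050846 Frad -0.42213018080025205
[[np.float64(0.18), 0, np.float64(0.41), 0, 0, 0]]
```

Run:
```python
from goal import *
t=load("top0")
print("tin top",plane(ray(t,(314,155)),.16),"mallet head",plane(ray(t,(409,196)),.1),"handle",plane(ray(t,(411,187)),.21))
st,p,R=now()
plan(p,111.0,0,[(p+.09*yp,111,0,4),(p+.10*yp-.12*xp,108,0,5)],R=R)
q=p+.10*yp-.12*xp
print(q)
plan(q,108,0,[((.5297,-.247,.2),85.1,0,7)])
```

```text
tin top [ 0.7841 -0.0318  0.16  ] mallet head [ 0.6828 -0.3018  0.1   ] handle [ 0.6803 -0.2938  0.21  ]
[[-0.0, -2.25, -0.01, 0.17, 0.02, -0.01], [0.0, -2.25, 0.0, 0.0, 0.0, 0.0], [-0.0, -2.25, 0.0, 0.0, 0.0, 0.0], [-0.0, -2.25, 0.0, 0.0, 0.0, 0.0]]
[[-2.4, -0.2, 0.0, 0.0, 0.0, 0.6], [-2.4, -0.17, 0.0, 0.0, 0.0, 0.6], [-2.4, -0.15, 0.0, 0.0, 0.0, 0.6], [-2.41, -0.12, 0.0, 0.0, 0.0, 0.6], [-2.41, -0.1, 0.0, 0.0, 0.0, 0.6]]
[ 0.5746 -0.0754  0.1208]
[[-2.13, -1.37, -1.13, 0.0, 0.0, 3.27], [-2.21, -1.24, -1.13, 0.0, 0.0, 3.27], [-2.27, -1.12, -1.13, 0.0, 0.0, 3.27], [-2.33, -0.98, -1.13, 0.0, 0.0, 3.27], [-2.39, -0.85, -1.13, 0.0, 0.0, 3.27], [-2.43, -0.71, -1.13, 0.0, 0.0, 3.27], [-2.47, -0.57, -1.13, 0.0, 0.0, 3.27]]
```

Emit:
{"method": "move_arm", "body": {
  "rows": [
    [0,-2.3,0,0.1,0,0],
    [0,-2.3,0,0,0,0],
    [0,-2.2,0,0,0,0],
    [0,-2.2,0,0,0,0],
    [-2.4,-0.2,0,0,0,0.6],
    [-2.4,-0.2,0,0,0,0.6],
    [-2.4,-0.15,0,0,0,0.6],
    [-2.4,-0.1,0,0,0,0.6],
    [-2.4,-0.1,0,0,0,0.6]
  ]
}}

```text
time_s: 21.68
tool_pos: [0.5756, -0.0758, 0.1207]
ee_rot: [0.001, 0.588, 0.809, 0.001]
contact_force: [-0.5, 0.6, -1.8]
grip_width: 0.0227
grasp_force: 108.4
```

Emit:
{"method": "move_arm", "body": {
  "rows": [
    [-2.1,-1.4,-1,0,0,3.3],
    [-2.2,-1.2,-1.2,0,0,3.3],
    [-2.3,-1.1,-1.2,0,0,3.3],
    [-2.3,-1,-1.2,0,0,3.3],
    [-2.4,-0.9,-1.1,0,0,3.2],
    [-2.4,-0.7,-1.1,0,0,3.2],
    [-2.5,-0.6,-1.1,0,0,3.2],
    [0,0,0,0,0,0],
    [0,0,0,0,0,0]
  ]
}}

```text
time_s: 22.8
tool_pos: [0.5292, -0.2459, 0.1992]
ee_rot: [0.0, 0.736, 0.677, 0.001]
contact_force: [-0.0, 0.8, -2.2]
grip_width: 0.023
grasp_force: 108.3
```

```bash
python3 hk.py 5
python3 - <<'E'
from arc import *
s=load("side5");t=load("top5")
Hm=E+xp*a;Hm[2]=HZ;Z=np.array([0,0,1.])
# flap outer edge: top corners predicted vs changes in side image
for th in(1.3,1.4,1.5):
    z=Z*np.cos(th)-xp*np.sin(th);x=xp*np.cos(th)+Z*np.sin(th)
    print(th,"side",[proj(s,Hm+z*.166+yp*k).round(1).tolist() for k in(-.145,0,.145)],"outer face",[proj(s,Hm+z*.166-x*.012+yp*k).round(1).tolist() for k in(0,)],"top",[proj(t,Hm+z*.166+yp*k).round(1).tolist() for k in(-.145,0,.145)])
z=Z*np.cos(1.5)-xp*np.sin(1.5)
u,v=proj(s,Hm+z*.166);u=int(round(u));print("side col",u,[(r,s["color"][r,u].tolist()) for r in range(int(v)-14,int(v)+16,1)])
u,v=proj(t,Hm+z*.166);v=int(round(v));print("top row",v,[(c,t["color"][v,c].tolist()) for c in range(int(u)-10,int(u)+12)])
E
```

```text
TCP [ 0.5291 -0.2453  0.1989] F [-0.1847 -0.1883 -2.4318] tq [-0.0083 -0.0066 -0.0275] yaw 85.28353881472421 w 0.02273209421364041
pred corner [ 0.5439 -0.066   0.21  ] tip [ 0.5868 -0.0695  0.21  ] px [325.2553 236.7799] [326.726  220.8814] [322.5604 215.43  ] [338.8029 209.7392]
top [324 222  27  19 103]
tip [326.6667 222.6667] fwd [324.6667 233.3333]
side [342 188  16  31 237]
tip [356.     202.3333] fwd [343.3333 188.3333]
1.3 side [[342.4, 114.8], [310.0, 140.3], [274.2, 168.5]] outer face [[311.0, 144.1]] top [[210.3, 147.5], [227.5, 195.7], [245.2, 245.4]]
1.4 side [[343.2, 119.9], [311.1, 145.4], [275.7, 173.7]] outer face [[311.8, 149.0]] top [[212.7, 148.9], [229.7, 196.7], [247.3, 245.9]]
1.5 side [[343.6, 124.7], [311.8, 150.3], [276.6, 178.5]] outer face [[312.1, 153.7]] top [[214.5, 150.5], [231.4, 197.9], [248.8, 246.6]]
side col 312 [(136, [71, 90, 99]), (137, [71, 89, 99]), (138, [71, 89, 98]), (139, [70, 89, 98]), (140, [72, 89, 99]), (141, [72, 90, 99]), (142, [71, 89, 98]), (143, [70, 89, 98]), (144, [70, 89, 97]), (145, [71, 89, 98]), (146, [69, 87, 97]), (147, [
[... 187 characters left out ...]
6, [50, 86, 110]), (157, [51, 86, 110]), (158, [50, 84, 108]), (159, [48, 82, 105]), (160, [48, 82, 105]), (161, [49, 83, 105]), (162, [49, 84, 106]), (163, [50, 84, 107]), (164, [50, 86, 110]), (165, [49, 87, 111])]
top row 198 [(221, [41, 62, 85]), (222, [41, 62, 84]), (223, [41, 61, 83]), (224, [43, 63, 84]), (225, [43, 63, 86]), (226, [41, 63, 86]), (227, [43, 63, 86]), (228, [45, 66, 88]), (229, [41, 62, 85]), (230, [43, 63, 84]), (231, [43, 65, 84]), (232, [50, 74, 94]), (233, [52, 78, 99]), (234, [55, 81, 102]), (235, [55, 82, 103]), (236, [54, 80, 101]), (237, [54, 80, 101]), (238, [54, 80, 101]), (239, [54, 80, 101]), (240, [54, 80, 101]), (241, [54, 81, 101]), (242, [55, 81, 101])]
```

Run:
```python
from arc import *
s=load("side5");s2=load("side2")
Hm=E+xp*a;Hm[2]=HZ;Z=np.array([0,0,1.])
z=Z*np.cos(1.5)-xp*np.sin(1.5);x=xp*np.cos(1.5)+Z*np.sin(1.5)
for k in(.06,.11):
    u,v=proj(s,Hm+z*.166+yp*k);u=int(round(u));b=proj(s,Hm+z*.166-x*.012+yp*k);print(k,u,"pred inner edge",v,"outer",b,[(r,s["color"][r,u].tolist()) for r in range(int(v)-8,int(v)+10)])
# shaft centre from side image across the shaft, vs FK, for both shots (pitch slip check)
for c in(s2,s):
    p,R=c["tp"],c["tR"];g=p-.011*R[:,2]
    for d in(.11,.14,.17):
        q=proj(c,g+d*R[:,0]);e=proj(c,g+(d+.01)*R[:,0])-q;n=np.array([-e[1],e[0]])/np.hypot(*e)
        o=np.arange(-6,6.1,.5);P=(q+o[:,None]*n).astype(np.float32)
        hs=cv2.cvtColor(c["color"],cv2.COLOR_BGR2HSV)[...,1].astype(np.float32)
        val=cv2.remap(hs,P[:,:1],P[:,1:],cv2.INTER_LINEAR).ravel();w=np.clip(np.median(val)-20-val,0,None)
        print(d,q.round(1),"n",n.round(2),"offset px",(w@o)/w.sum() if w.sum() else None)
```

```text
0.06 298 pred inner edge 161.62408405142384 outer [298.0893 165.02  ] [(153, [60, 75, 83]), (154, [50, 67, 81]), (155, [37, 61, 83]), (156, [36, 63, 89]), (157, [36, 65, 91]), (158, [38, 67, 94]), (159, [39, 69, 96]), (160, [40, 71, 99]), (161, [39, 68, 95]), (162, [34, 61, 86]), (163, [36, 62, 87]), (164, [44, 75, 98]), (165, [52, 88, 113]), (166, [53, 93, 118]), (167, [53, 92, 118]), (168, [53, 92, 117]), (169, [54, 91, 117]), (170, [52, 89, 115])]
0.11 285 pred inner edge 171.44829880849 outer [285.9478 174.8433] [(163, [37, 65, 91]), (164, [36, 64, 90]), (165, [35, 62, 88]), (166, [35, 61, 86]), (167, [36, 64, 90]), (168, [37, 66, 92]), (169, [38, 67, 95]), (170, [40, 70, 99]), (171, [40, 71, 99]), (172, [36, 65, 91]), (173, [36, 63, 88]), (174, [42, 72, 97]), (175, [50, 87, 112]), (176, [52, 91, 116]), (177, [51, 89, 114]), (178, [50, 88, 113]), (179, [52, 89, 115]), (180, [52, 90, 116])]
0.11 [336.8 219.1] n [ 0.84 -0.54] offset px -0.5721455520951928
0.14 [331. 210.] n [ 0.84 -0.54] offset px -0.6080608198701064
0.17 [325.3 201.2] n [ 0.84 -0.54] offset px -0.3762028089075017
0.11 [335.6 236. ] n [ 0.85 -0.53] offset px -0.534709823963657
0.14 [329.9 227. ] n [ 0.85 -0.53] offset px -0.5284164194338454
0.17 [324.4 218.3] n [ 0.85 -0.53] offset px -0.4196888936506448
```

The flap edge rows in the side view (161.5 and 164.3) match θ=1.5, so the flap is fully down, and the pole hasn't slipped in the hand. Now I lay it back.

Emit:
{"method": "move_arm", "body": {
  "rows": [
    [-0.2,0.1,3,0,0,0.15],
    [0,0,4,0,0,0],
    [0,0,3,0,0,0],
    [0,0,2,0,0,0],
    [0,0,0,0,0,0],
    [0,0,0,0,0,0]
  ]
}}

```text
time_s: 23.65
tool_pos: [0.5309, -0.2481, 0.0802]
ee_rot: [0.001, 0.737, 0.676, 0.001]
contact_force: [0.3, -1.1, -3.0]
grip_width: 0.0224
grasp_force: 108.3
```

Run:
```python
from h import *
import time
st,p,R=now();yaw=np.degrees(np.arctan2(R[1,0],R[0,0]));print(p,yaw,R[2],st["contact_force"])
print(rows(p,R,[((.530,-.2473,.052),pose(85.15))]))
```

```text
[ 0.53085553 -0.24810498  0.08019162] 85.11016715941794 [-1.43870501e-04  2.28854253e-03 -9.99997371e-01] [ 0.33343905 -1.09662796 -3.04387082]
[array([ 0.07331766, -0.09855463,  2.81893362,  0.13112107,  0.00828875,
       -0.03982339])]
```

Emit:
{"method": "move_arm", "body": {
  "rows": [
    [0.05,-0.05,0.8,0.1,0,0],
    [0,0,0.7,0,0,0],
    [0,0,0.6,0,0,0],
    [0,0,0.3,0,0,0],
    [0,0,0.2,0,0,0],
    [0,0,0,0,0,0]
  ]
}}

```text
time_s: 24.4
tool_pos: [0.5296, -0.2478, 0.0533]
ee_rot: [-0.0, 0.737, 0.676, -0.0]
contact_force: [0.9, -0.5, -2.2]
grip_width: 0.0223
grasp_force: 108.3
```

Emit:
{"method": "move_arm", "body": {
  "rows": [
    [0,0,0.1,0,0,0],
    [0,0,0.1,0,0,0],
    [0,0,0,0,0,0]
  ]
}}

```text
time_s: 24.78
tool_pos: [0.5298, -0.2479, 0.0517]
ee_rot: [-0.0, 0.737, 0.676, -0.0]
contact_force: [0.2, -0.5, -2.2]
grip_width: 0.0228
grasp_force: 108.7
```

Emit:
{"method": "move_arm", "body": {
  "rows": [
    [0,0,0.05,0,0,0],
    [0,0,0.05,0,0,0],
    [0,0,0,0,0,0]
  ]
}}

```text
time_s: 25.15
tool_pos: [0.5298, -0.2479, 0.0516]
ee_rot: [0.0, 0.737, 0.676, 0.0]
contact_force: [-3.3, 1.2, 5.6]
grip_width: 0.0226
grasp_force: 109.3
```

Contact with the notch floors. I release gently and retreat.

Emit:
{"method": "move_arm", "body": {
  "rows": [
    [0,0,0,0,0,0],
    [0,0,0,0,0,0],
    [0,0,0,0,0,0],
    [0,0,0,0,0,0],
    [0,0,0,0,0,0]
  ],
  "gripper": 1
}}

```text
time_s: 25.78
tool_pos: [0.5297, -0.2478, 0.0504]
ee_rot: [-0.0, 0.737, 0.676, -0.0]
contact_force: [-0.0, 0.1, -0.3]
grip_width: 0.0855
grasp_force: 0.0
```

Emit:
{"method": "move_arm", "body": {
  "rows": [
    [0,0,-1,0,0,0],
    [0,0,-3,0,0,0],
    [0,0,-4,0,0,0],
    [0,0,-5,0,0,0],
    [0,0,0,0,0,0],
    [0,0,0,0,0,0]
  ]
}}

```text
time_s: 26.52
tool_pos: [0.5297, -0.2478, 0.1809]
ee_rot: [0.0, 0.737, 0.676, 0.0]
contact_force: [-0.7, 0.7, -0.3]
grip_width: 0.085
grasp_force: 0.0
```

```bash
python3 - <<'E'
from h import *
st,p,R=now();print(p,st["contact_force"],st["grip_width"])
shot("wrist",2);t0=load("top0");t=shot("top",6)
# hook region difference in top view vs start
d=np.abs(t["color"][225:252,320:358].astype(int)-t0["color"][225:252,320:358].astype(int)).sum(2);print("hook region diff >60:",(d>60).sum())
E
python3 hm.py
```

```text
[ 0.52967186 -0.2478167   0.18086049] [-0.6793254   0.6608492  -0.30130608] 0.08499588415776843
hook region diff >60: 0
152 294 374 67 [ 0.5389 -0.1937]
168 309 344 36 [ 0.5332 -0.2036]
184 309 344 35 [ 0.5323 -0.214 ]
200 309 344 36 [ 0.5314 -0.2245]
216 309 344 36 [ 0.5305 -0.2352]
232 310 343 34 [ 0.5296 -0.2462]
248 310 343 34 [ 0.5286 -0.2575]
264 310 343 34 [ 0.5276 -0.2692]
280 311 343 33 [ 0.5269 -0.2812]
296 311 342 32 [ 0.5255 -0.2937]
312 286 367 81 [ 0.5244 -0.3068]
328 287 367 80 [ 0.5236 -0.3206]
344 312 341 30 [ 0.522  -0.3351]
360 312 340 28 [ 0.5203 -0.3505]
376 347 389 40 [ 0.5526 -0.3705]
392 343 398 55 [ 0.5542 -0.3886]
```

The pole lies within a fraction of a millimetre of where it started, the flap is down, and the hand is clear. Handing in.

```bash
python3 -c "
from station import manip
print(manip.finish_job())"
```

```text
the job is handed in; nothing more can be done
None
```

The flap is hooked down to its stop (peak force read at the wrist about 9 N, against the eye's 25 N limit), the pole is unhooked and back in its brown rests, and the job was handed in at about 26.6 s on the robot's clock with the hand clear.

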